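# Hang the T-handle driver back in its sprung hook

## Task

Lift the red T-handle driver out of the bench block and hang it in the empty middle hook of the rack: lay its crossbar on the two prongs just behind their upturned tips, slide it back against the yellow sprung keeper until the keeper gives a few millimetres, press the bar fully down into the notch so that the keeper holds it, centred between its neighbours, and let go. Work gently by feel - the keeper is set at a different place along the prongs each time and must not be rammed against its stop - and do not knock the two neighbouring drivers or disturb the other things on the table.

Things in the scene. Friction and masses are not known exactly. Their poses are not given: they have to be found in the camera images.
- driver: The red T-handle driver, 160 g nominal: round plastic crossbar 22 mm diameter and 90 mm long, from whose middle a 9 mm steel shaft runs down, ending 140 mm below the bar's axis. Origin at the centre of the crossbar; y along the crossbar, z up (the shaft points to -z). It stands upright in the bench block's hole at the start (bar axis 150 mm above the table, nominally; it may weigh 30 % less or 40 % more).
- block: Wooden bench block, 90 x 70 x 55 mm, fixed. Origin at the centre of its underside. In the middle of its top is a square hole 10.5 mm wide and 45 mm deep in which the red driver's shaft stands loosely; lift the driver straight up by at least 50 mm to clear it.
- rack: Fixed hook rack, 330 mm wide: plywood board on two posts, three dark steel forks pointing to its -x (towards the robot) at y = +102, 0, -102 mm; the middle one is empty. Origin on the table under the middle fork; x away from the robot, y along the board, z up. Board front at x = +20, top at z = 186 mm.
- prongs (a point): Front end of the middle fork, on its centre line, level with the prong tops: rack x = -150, y = 0, z = 200 mm; axes as the rack's. The two prongs are 8 mm wide, 22 to 30 mm either side of the centre line (44 mm free between them for shaft and fingers), tops flat, each with an upturned tip in front (rack x -156 to -150 mm, 8 mm high). Neighbouring forks are alike.
- keeper_zone (a point): Point of the rack at x = -72.5, y = 0, z = 200 mm. Around here the prong tops end at a square edge, unmeasured, anywhere from rack x = -95 to -50 mm. Behind it: a notch, floor 14 mm down (z = 186), then, 19 mm behind the edge, two yellow sprung pads, 22 to 34 mm either side of centre, up to z = 214. So a bar on the prongs meets the pads with its axis at x = -87 to -42 mm.
- seat_height (a point): Rack x = -61.5, y = 0, z = 197 mm: height of a seated bar's axis (its x follows the edge, 11 mm behind it: -84 to -39 mm). The yellow pads give to rack +x with 2 N preload plus 0.8 N per mm, hard stop after 6 mm. The 22 mm bar goes down into the notch only while they are pushed back 3 to 6 mm (4.4 to 6.8 N). Seated, they press it forward against the edge. Never push with over 20 N in all.
- left_driver: The blue T-handle driver, 160 g nominal: round plastic crossbar 22 mm diameter and 90 mm long, from whose middle a 9 mm steel shaft runs down, ending 140 mm below the bar's axis. Origin at the centre of the crossbar; y along the crossbar, z up (the shaft points to -z). It hangs in the rack's fork at rack y = +102 mm, bar axis at rack x = -54, z = 197 mm, in a plain notch. Leave it alone.
- right_driver: The green T-handle driver, 160 g nominal: round plastic crossbar 22 mm diameter and 90 mm long, from whose middle a 9 mm steel shaft runs down, ending 140 mm below the bar's axis. Origin at the centre of the crossbar; y along the crossbar, z up (the shaft points to -z). It hangs in the rack's fork at rack y = -102 mm, likewise. Leave it alone.
- transponder_a: Orange transponder box, 75 x 36 x 24 mm, lying in a black charging cradle (120 x 170 x 30 mm). Origin at the centre of its underside. Bystander.
- transponder_b: A second orange transponder box, as the first, in the same cradle. Bystander.
- radio: Black handheld radio lying on its back, 58 x 110 x 34 mm, with a 70 mm aerial along its +y. Origin at the centre of its underside. Bystander.
- mouse: Grey computer mouse, 105 x 60 x 30 mm. Origin at the centre of its underside. Bystander.

How it is judged:
By the outcome, as a careful person would: the job done as asked, in the order asked, and still so for the second after the job is handed in, with the robot touching nothing.
It also fails if it takes over 51 s, if anything falls off the work surface, if the arm or the gripper's body presses on something with over 40 N, if the wrist force passes 120 N, or if a joint passes its speed limit or range.

## Robot

A 6-joint arm with a two-finger parallel gripper is mounted at the origin on the work surface. World frame = base frame: x ahead of the robot, y to its left, z up, the work surface at z = 0. Lengths are in mm, angles in degrees, forces in N, time in s.
With the tool pointing down it reaches from about 300 to 850 mm from the base axis. Payload 4.2 kg.
Tool frame: the origin (TCP) lies midway between the tips of the shut fingers; the grasp point (between the pads) lies 19 mm behind it (robot.grip_point_offset is the distance from the TCP to the grasp point, in mm); z points along the fingers, y is the line along which they close (so a half turn about z gives the same grasp; the last joint's range is limited). The gripper opens to 91 mm and grips with 3 to 60 N. Pads are 32 mm wide; open, the fingers measure 118 mm over their backs; the gripper's body (76 mm by 178 mm) begins 60 mm behind the grasp point.
Start: joints at [-65.489, 18.312, 89.639, -0, 72.044, -1.146], TCP at [248.971, -518.321, 213.976] pointing down, gripper open.
Joint ranges: [-177.97, 177.97], [-48.28, 115.42], [12.27, 149.76], [-77.06, 257.06], [2.81, 150.46], [-146.56, 146.56]. Speed limits (degrees/s): [147.25, 147.25, 180, 180, 180, 180].

## Interface

Orientations are given as [roll, pitch, yaw] about the fixed x, y, z axes, in that order (R = Rz(yaw) Ry(pitch) Rx(roll)).
In Python, from plant import robot gives the robot as it stands. The module is installed in compiled form; this text tells all that it offers.
- The arm moves only by the shell command python3 -m creep 'ROWS'. ROWS is JSON, a list that holds one entry, the list of rows, each a list of 7 numbers: the opening, from 0 (shut) to 1 (fully open), then the shift along the world's x, y, z in cm, then the turn, a rotation vector about the world's x, y, z in degrees. A call has 1 to 12 rows; each row is the pose to reach, as a shift and turn from the pose commanded when the call began; what a row does not reach only later rows make up. A row lasts 1/8 s, in which the tool goes at most 62.5 mm and 10.7 degrees, less where a joint would pass 70% of its speed; a pose out of reach is approached as far as the arm can. A call with a gripper value outside its range is refused whole. The fingers move at their own pace and stop on an object; the grip force is fixed at half the most. Time passes only in rows, so rows that repeat a pose let the fingers close. It gives the time, the measured TCP pose, the force, the opening and the grip force at its end, in the units of the state.
- robot.get_obs(): the state, without advancing time (a new reading comes with each control period).
- robot.read_camera(name): name is "scene" or "side" or "wrist"; returns the picture (400x640x3 uint8, blue, green, red); there is no depth.
- robot.camera_params(name): a dict with "intrinsics" (3x3 intrinsics, pixels), "k1" (the pictures are not rectified: a ray, as slopes to the right and down, at radius r is drawn at 1 + k1 r^2 times it, then the intrinsics apply), "cam_to_world" (4x4, takes a point from camera to world coordinates); the wrist camera has in their place "mount" (4x4, takes a point from camera to tool coordinates, whose origin is the TCP and whose axes are the flange's). Camera axes: x right, y up, looking along -z (the intrinsics and any distortion apply to the point x, -y, -z); pixel columns grow to the right and rows downward; lengths in mm; the calibration is good to about 2 mm. A picture is of the moment at which its call begins: read the wrist's pose just before it. camera_params takes no time and is no camera call.
- robot.job_done(): hands the job in; it is judged then, once.
Trained networks look in the newest picture that a camera, given by its name, has taken for a name from the list of things; names that differ only in an ending like _2 or _b are one class to them, and where a whole thing is asked for, a point or a joint stands for the part that bears it (a point fixed in the world has none). Each returns a list of dicts, best first, with "conf" (0 to 1); they miss things now and then, are a little off and sometimes report something else, mostly with a low value. They report only what shows in the picture. A call takes as long as a camera call.
- robot.find_in(camera, label): "bbox" ([left, top, width, height] in pixels, round what is visible of it).
- robot.place_of(camera, label): "at" ([column, row] in pixels: a listed point, or the origin of a listed thing).
The state is a dict: "time": time; "q": joint angles; "joint_vel": joint speeds; "tau": joint torques, N m; "tcp_pos": TCP position; "orientation": TCP orientation; "contact_force": force on the tool from outside, world axes, zero at the start; "wrist_torque": the same for the moment, N m; "finger_gap": finger opening in mm; "gripper_force": force on a finger pad.
Only numpy, scipy, OpenCV 4.12 (cv2) and the standard library are available. Lean on these libraries where they do the work, as an engineer would, in place of code of your own. Each camera call takes 0.05 s, during which the arm holds its last target. There are 200 camera calls.

## Working session

There is one attempt and no reset: what is moved stays moved. The work goes in short steps, Python scripts to look and compute and a shell command to move; the robot and the scene stay as the last step left them, time stands still between calls to the robot, and variables do not carry over. Pictures are saved under pics/ and viewed, at most 12 in all, crops included, and the job is handed in when it is done.

```bash
mkdir -p pics; cat > h.py <<'E'
import numpy as np, cv2
from plant import robot
from scipy.spatial.transform import Rotation as R
from scipy.optimize import least_squares
def cam(name):
    p=robot.camera_params(name);K=np.array(p["intrinsics"],float)
    if "cam_to_world" in p: T=np.array(p["cam_to_world"],float)
    else:
        o=robot.get_obs();W=np.eye(4);W[:3,:3]=R.from_euler('xyz',o["orientation"],degrees=True).as_matrix();W[:3,3]=o["tcp_pos"];T=W@np.array(p["mount"],float)
    return K,p["k1"],T
def ray(c,uv):
    K,k1,T=c
    s=np.linalg.solve(K,[uv[0],uv[1],1])[:2];r=s.copy()
    for _ in range(30): r=s/(1+k1*(r@r))
    d=T[:3,:3]@np.array([r[0],-r[1],-1]);return T[:3,3],d
def at_z(c,uv,z):
    o,d=ray(c,uv);return o+d*(z-o[2])/d[2]
def proj(c,X):
    K,k1,T=c;q=T[:3,:3].T@(np.array(X,float)-T[:3,3]);s=np.array([q[0],-q[1]])/-q[2];s=s*(1+k1*(s@s));return (K@[s[0],s[1],1])[:2]
def tri(cs,uvs):
    A=np.zeros((3,3));b=np.zeros(3)
    for c,u in zip(cs,uvs):
        o,d=ray(c,u);d=d/np.linalg.norm(d);M=np.eye(3)-np.outer(d,d);A+=M;b+=M@o
    return np.linalg.solve(A,b)
E
cat > a.py <<'E'
from h import *
np.set_printoptions(precision=1,suppress=True)
cs={n:cam(n) for n in("scene","side")}
for n in cs: cv2.imwrite(f"pics/{n}0.png",robot.read_camera(n)); print(n,cs[n][2][:3,3],-cs[n][2][:3,2])
for l,z in [("driver",150),("block",0),("rack",0),("prongs",200),("keeper_zone",200),("seat_height",197),("left_driver",197),("right_driver",197)]:
    u={}
    for n in cs:
        r=robot.place_of(n,l)
        for q in r[:2]: print(l,n,np.array(q["at"]),round(q["conf"],2),at_z(cs[n],q["at"],z))
        if r:u[n]=r[0]["at"]
    if len(u)==2: print("  tri",tri([cs[n] for n in u],u.values()))
print(robot.get_obs())
E
python3 a.py
```

```text
scene [1394.2 -509.7 1212.9] [-0.6  0.3 -0.7]
side [ 416.1 1147.9  800.5] [ 0.1 -0.9 -0.5]
driver scene [373.8 138.5] 0.64 [373.4 274.  150. ]
driver side [366.4 248.1] 0.48 [361.1 291.2 150. ]
  tri [361.9 281.  140.7]
block scene [369.9 168.4] 0.64 [356.5 281.4   0. ]
block side [362.9 289.3] 0.78 [360.4 287.9   0. ]
  tri [357.9 283.1  -2.3]
rack scene [351.8 259.5] 0.72 [655.9  14.8   0. ]
prongs scene [227.6 231.6] 0.7 [ 538.1 -300.6  200. ]
prongs scene [334.2 179.7] 0.65 [514.7  37.  200. ]
prongs side [318.4 184.8] 0.6 [511.3  47.  200. ]
  tri [ 496.  -260.8   72.8]
keeper_zone scene [342.4 199.3] 0.58 [592.   16.5 200. ]
keeper_zone scene [374.7 136.7] 0.37 [415.6 244.5 200. ]
keeper_zone side [296.3 181.5] 0.98 [583.1  32.4 200. ]
  tri [585.6  20.1 192.9]
seat_height scene [341.6 202.9] 0.9 [600.   9. 197.]
seat_height side [290.6 179.1] 0.92 [604.5  12.4 197. ]
  tri [602.8   9.4 197. ]
left_driver scene [375.5 195.2] 0.7 [623.2 105.3 197. ]
left_driver side [279.2 197.6] 0.74 [620.5 132.9 197. ]
  tri [620.7 111.9 187.3]
right_driver scene [309.3 215.2] 0.77 [594.2 -89.1 197. ]
right_driver side [301.6 168.6] 0.67 [578.9 -67.2 197. ]
  tri [583.2 -85.1 186.6]
{'time': 0.9, 'q': array([-65.5,  18.3,  89.6,  -0. ,  72. ,  -1.1]), 'joint_vel': array([ 0. ,  0. ,  0. , -0.1,  0.1, -0. ]), 'tau': array([ -0. , -41.2, -23.2,   0.1,   0. ,  -0. ]), 'tcp_pos': array([ 249. , -518.3,  214. ]), 'orientation': array([180. ,   0. ,  25.7]), 'contact_force': array([ 0.2, -0.3,  1.1]), 'wrist_torque': array([ 0.,  0., -0.]), 'gripper_force': 0.0, 'finger_gap': 91.147484546869}
```

View pics/scene0.png

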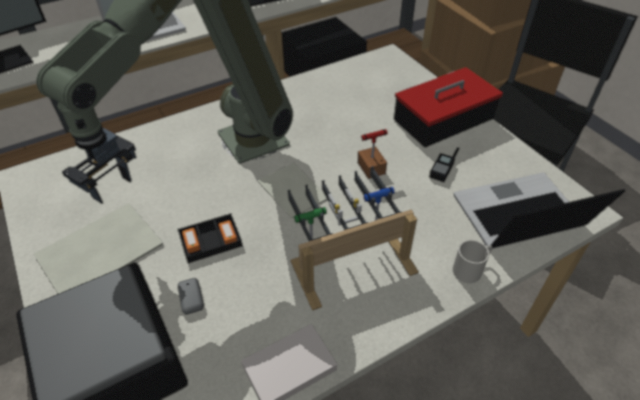

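View pics/side0.png

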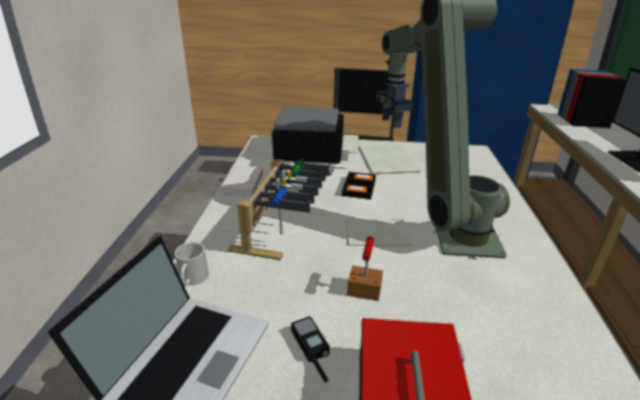

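The red driver stands in the block at scene (374,137) and side (368,248). The rack, with its empty middle fork, is near scene (343,200), turned about -11°. Next I'll move to look at the rack from near with the wrist camera, with the tool yaw at about 79°.

```bash
python3 -m creep '[[[1,2,5.5,4,0,0,10],[1,4,11,8,0,0,20],[1,6,16.5,12,0,0,30],[1,8,22,16,0,0,40],[1,10,27.5,20,0,0,50],[1,12,33,21,0,0,53],[1,14,38.5,21.6,0,0,53],[1,16,44,21.6,0,0,53],[1,18,49.5,21.6,0,0,53],[1,19,53.8,21.6,0,0,53],[1,19,53.8,21.6,0,0,53],[1,19,53.8,21.6,0,0,53]]]'
cat > w.py <<'E'
from h import *
import sys
np.set_printoptions(precision=1,suppress=True)
c=cam("wrist"); im=robot.read_camera("wrist"); cv2.imwrite(f"pics/{sys.argv[1]}.png",im)
o=robot.get_obs();print(o["tcp_pos"],o["orientation"],c[2][:3,3],-c[2][:3,2],o["q"],o["time"])
for a in sys.argv[2:]:
    l,z=a.split(":")
    for q in robot.place_of("wrist",l)[:2]: print(l,np.array(q["at"]),round(q["conf"],2),at_z(c,q["at"],float(z)))
E
python3 w.py w1 driver:150 prongs:200 keeper_zone:200 seat_height:197 left_driver:197 right_driver:197
```

```text
time: 2.4
tcp_pos: [438.9, 19.6, 429.9]
orientation: [-180.0, 0.0, 78.7]
contact_force: [-0.2, 0.5, -0.3]
finger_gap: 91.4
gripper_force: 0.0
[438.8  18.9 430. ] [180.    0.   78.6] [452.8  89.3 600.4] [-0.  -0.2 -1. ] [ 1.   2.2 79.7 -0.  98.1 12.4] 2.45
driver [437.8 153.9] 0.46 [606.5   9.1 150. ]
prongs [376.7 159.7] 0.77 [511.   25.8 200. ]
prongs [434.7 152.9] 0.57 [585.7  20.1 200. ]
keeper_zone [436.3 150.4] 0.93 [588.   22.9 200. ]
keeper_zone [446.5 153.5] 0.7 [600.6  16.4 200. ]
seat_height [447.9 154. ] 0.62 [603.5  14.8 197. ]
right_driver [447.9 229.5] 0.88 [593.6 -89.  197. ]
```

View pics/w1.png

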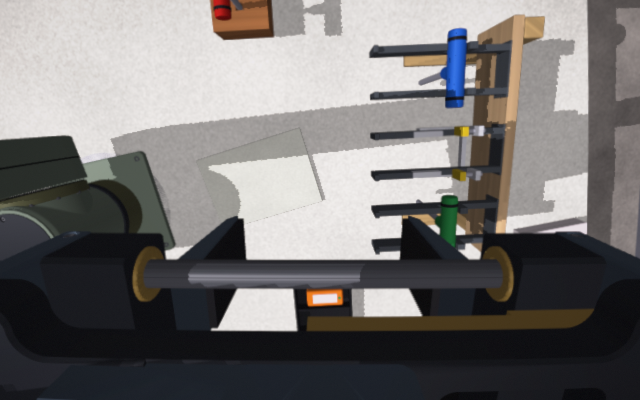

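The middle fork's tips are at (373,135) and (373,175), its yellow pads near (461,131) and (460,175), and the blue bar at (456,68). The red driver is at (221,8). I'll crop in on the fork.

```bash
python3 -c "
import cv2
im=cv2.imread('pics/w1.png')[115:195,360:520];cv2.imwrite('pics/w1c.png',cv2.resize(im,None,fx=5,fy=5,interpolation=cv2.INTER_CUBIC))"
```

```text
(no output)
```

View pics/w1c.png

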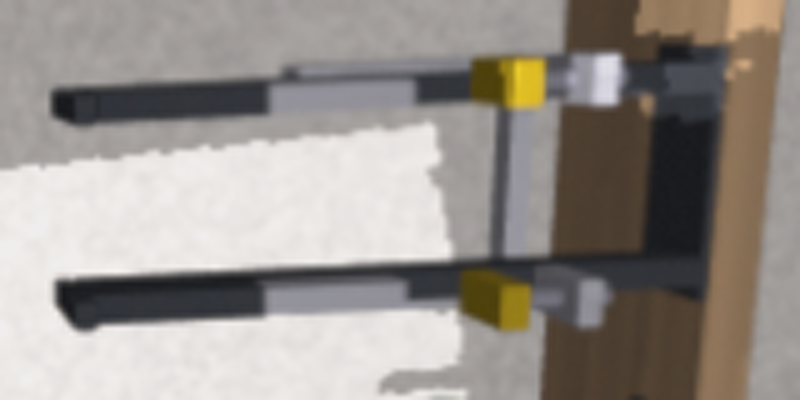

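```bash
python3 - <<'E'
from h import *
np.set_printoptions(precision=1,suppress=True)
c=cam("wrist")
f=lambda x,y:(360+x/5-.4,115+y/5-.4)
for n,p,z in [("edgeL",f(415,92),200),("edgeR",f(408,290),200),("tipL",f(53,105),204),("tipR",f(60,303),204),("padtopL",f(515,84),214),("padtopR",f(500,305),214),("insL",f(268,97),200),("insR",f(262,297),200),
 ("blue0",(461,30),208),("blue1",(454,105),208),("red",(221,8),160)]: print(n,at_z(c,p,z))
E
```

```text
edgeL [598.6  41.8 200. ]
edgeR [591.4  -8.5 200. ]
tipL [507.3  56.8 204. ]
tipR [501.    6.9 204. ]
padtopL [618.   40.6 214. ]
padtopR [609.2 -13.5 214. ]
insL [561.6  47.8 200. ]
insR [553.5  -2.8 200. ]
blue0 [630.  155.6 208. ]
blue1 [613.1  73.4 208. ]
red [353.2 250.  160. ]
```

```bash
python3 -m creep '[[[1,-2.5,5,-2.5,0,0,0],[1,-5,10,-5,0,0,0],[1,-7.5,15,-7.5,0,0,0],[1,-8.4,17,-8,0,0,0],[1,-8.4,17,-8,0,0,0],[1,-8.4,17,-8,0,0,0]]]'
python3 w.py w2 driver:150 block:0 
```

```text
time: 3.5
tcp_pos: [355.6, 189.0, 350.4]
orientation: [179.9, -0.0, 78.6]
contact_force: [0.1, 0.1, 0.0]
finger_gap: 91.5
gripper_force: 0.0
[355.7 188.8 350.5] [179.9  -0.   78.6] [369.4 258.5 521. ] [-0.  -0.2 -1. ] [26.4 -1.3 94.1 -0.  87.1 37.8] 3.55
driver [306.8  96. ] 0.73 [357.2 287.  150. ]
block [306.5 102. ] 0.93 [349.8 289.7   0. ]
```

View pics/w2.png

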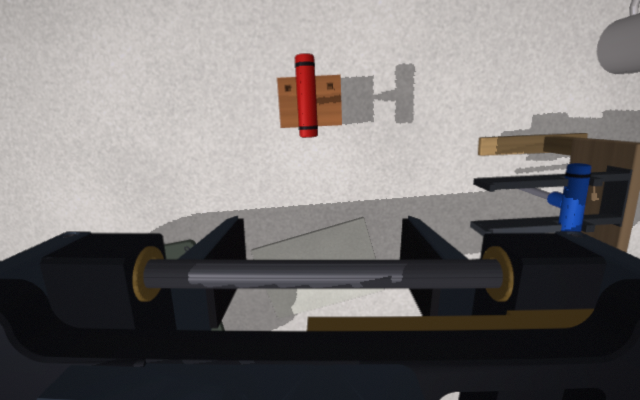

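The red bar lies from (305,55) to (308,136), over the block. I'll fit it by colour.

```bash
python3 - <<'E'
from h import *
np.set_printoptions(precision=1,suppress=True)
c=cam("wrist");im=cv2.imread("pics/w2.png").astype(int)
m=(im[...,2]>90)&(im[...,1]<45)&(im[...,0]<60);m[160:]=0
ys,xs=np.nonzero(m);print(len(xs),xs.min(),xs.max(),ys.min(),ys.max())
top=[(x,y) for y in range(58,135) for x in [xs[ys==y]] if len(x)] 
mid=np.array([[(x.min()+x.max())/2,y] for x,y in top])
k=np.polyfit(mid[:,1],mid[:,0],1)
a,b=[at_z(c,(np.polyval(k,y),y),z) for y,z in((54,152),(136.5,152))]
print(a,b,(a+b)/2,np.linalg.norm(a-b),np.degrees(np.arctan2((a-b)[1],(a-b)[0])))
s=cam("scene");d=cam("side")
print(proj(s,(*((a+b)/2)[:2],150)),proj(d,(*((a+b)/2)[:2],150)))
E
```

```text
1217 296 316 54 136
[362.7 330.9 152. ] [348.7 242.6 152. ] [355.7 286.7 152. ] 89.3538241908764 80.99767896115459
[374.  134.2] [368.4 247.2]
```

```bash
python3 -m creep '[[[1,0,4,-5,0,0,2.4],[1,0,8,-10,0,0,2.4],[1,0,9.8,-15,0,0,2.4],[1,0,9.8,-19,0,0,2.4],[1,0,9.8,-22,0,0,2.4],[1,0,9.8,-22,0,0,2.4],[1,0,9.8,-22,0,0,2.4],[0.35,0,9.8,-22,0,0,2.4],[0.35,0,9.8,-22,0,0,2.4],[0.35,0,9.8,-22,0,0,2.4]]]'
python3 w.py w3 driver:150
```

```text
time: 4.9
tcp_pos: [355.2, 287.8, 130.5]
orientation: [180.0, -0.0, 81.1]
contact_force: [0.1, 0.0, -0.3]
finger_gap: 64.3
gripper_force: 0.0
[355.1 287.8 130.4] [180.   -0.   81.1] [366.  357.8 301.1] [-0.  -0.2 -1. ] [ 37.6  12.1 111.7  -0.   56.2  46.5] 4.95
driver [326.4 260.5] 0.56 [356.9 286.1 150. ]
```

View pics/w3.png

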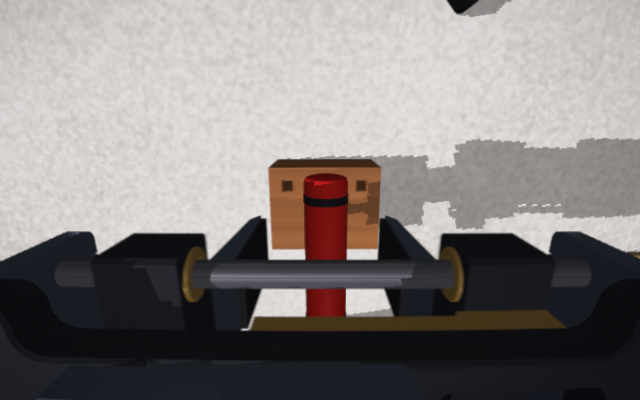

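The bar sits upright, parallel with and nearly centred between the fingers (bar at column 326, fingers' middle at 322). I'll nudge by 1 mm and close.

```bash
python3 -m creep '[[[0.35,0.1,-0.1,0,0,0,0],[0.1,0.1,-0.1,0,0,0,0],[0.1,0.1,-0.1,0,0,0,0],[0.1,0.1,-0.1,0,0,0,0],[0.1,0.1,-0.1,0,0,0,0],[0.1,0.1,-0.1,0,0,0,0]]]'
```

```text
time: 5.75
tcp_pos: [356.0, 286.7, 130.0]
orientation: [180.0, 0.0, 81.1]
contact_force: [0.0, 0.4, 0.8]
finger_gap: 21.3
gripper_force: 30.0
```

```bash
python3 -m creep '[[[0.1,0,0,2,0,0,0],[0.1,0,0,4.5,0,0,0],[0.1,0,0,7,0,0,0],[0.1,0,0,10,0,0,-0.7],[0.1,2.5,-5.5,10,0,0,-0.7],[0.1,5,-11,10,0,0,-0.7],[0.1,7.5,-16.5,10,0,0,-0.7],[0.1,10,-22,10,0,0,-0.7],[0.1,11,-24.9,10,0,0,-0.7],[0.1,11,-24.9,10,0,0,-0.7],[0.1,11,-24.9,10,0,0,-0.7],[0.1,11,-24.9,10,0,0,-0.7]]]'
python3 w.py w4 driver:250 prongs:200 keeper_zone:200 seat_height:197 left_driver:197 right_driver:197
python3 -c "
from h import *
cv2.imwrite('pics/side1.png',cv2.resize(robot.read_camera('side')[130:280,220:420],None,fx=4,fy=4))"
```

```text
time: 7.25
tcp_pos: [465.5, 38.7, 229.9]
orientation: [-180.0, -0.0, 80.4]
contact_force: [-0.5, 0.2, -1.9]
finger_gap: 21.0
gripper_force: 30.0
[465.6  38.7 229.9] [-180.    -0.    80.5] [477.3 108.6 400.4] [-0.  -0.2 -1. ] [  3.3   7.9 101.3   0.   70.8  12.9] 7.3
driver [323.6 258.3] 0.6 [466.   38.7 250. ]
keeper_zone [503.9 223.8] 0.75 [588.5  20.  200. ]
seat_height [520.8 225.8] 0.74 [602.2  15.1 197. ]
left_driver [550.8  68.8] 0.66 [622.4 116.2 197. ]
```

View pics/w4.png

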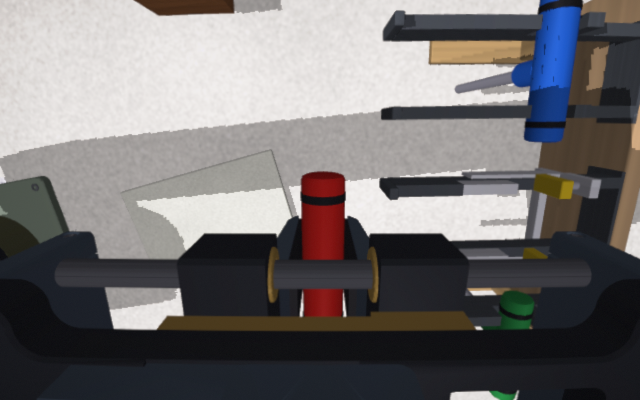

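View pics/side1.png

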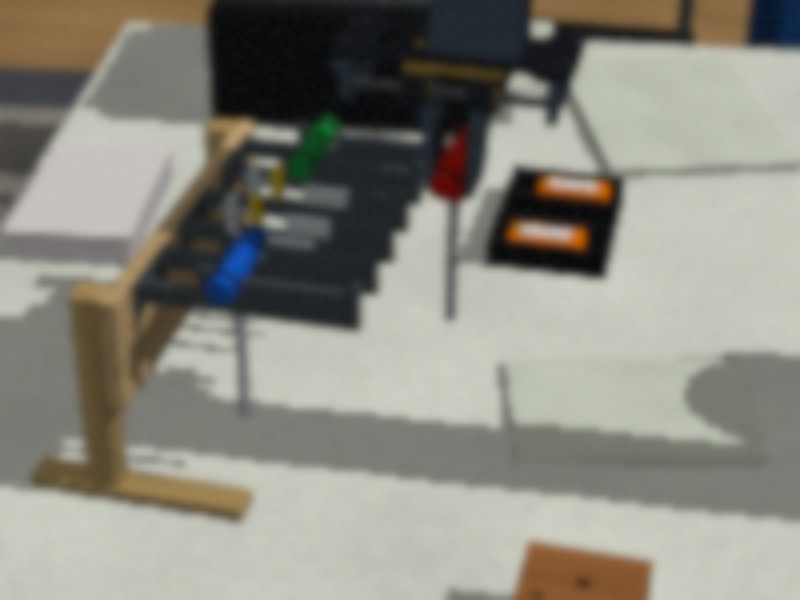

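The driver hangs straight in the grip (bar at columns 302–346, end at row 173). The middle fork's left prong tip is at (384,188), the blue bar's near end at (543,140) and the green bar's at (517,297). I'll use these to check the fork's centre line against the held bar.

```bash
python3 - <<'E'
from h import *
np.set_printoptions(precision=1,suppress=True)
c=cam("wrist")
u=np.array([np.cos(np.radians(-9.7)),np.sin(np.radians(-9.7))]);v=np.array([-u[1],u[0]]);P=np.array([504.1,31.9])
for n,p,z in [("blueEnd",(543,140),202),("greenEnd",(517,298),197),("redEndTop",(323,182),260),("redEndBot",(323,173),238),("tipMLfrontOuter",(381,180),208),("tipMLinner",(384,198),208),("LRtip",(383,108),208),("blueAxisTop",(562,30),208),("blueAxisBot",(545,125),208),("redAx1",(324,190),260.),("redAx2",(324,230),260.)]:
    X=at_z(c,p,z);d=X[:2]-P;print(n,X,"rack x,y",-156+d@u,d@v)
d=np.array([465.6,38.7])-P;print("tcp rack",-156+d@u,d@v)
E
```

```text
blueEnd [614.6  72.5 202. ] rack x,y -53.96539742088483 58.6103333345333
greenEnd [600.  -43.6 197. ] rack x,y -48.70656861326158 -58.26243479653121
redEndTop [473.2  80.2 260. ] rack x,y -194.55242957141638 42.37104162734427
redEndBot [473.3  80.6 238. ] rack x,y -194.5273031384425 42.814899301455135
tipMLfrontOuter [507.8  65.1 208. ] rack x,y -157.98791557589385 33.36119886603633
tipMLinner [508.3  53.2 208. ] rack x,y -155.4955149688079 21.68601425397459
LRtip [514.3 108.2 208. ] rack x,y -158.84722569342313 76.95405003395912
blueAxisTop [622.1 135.2 208. ] rack x,y -57.10092564258731 121.66432800995355
blueAxisBot [611.7  82.5 208. ] rack x,y -58.51535342239623 68.04109062142845
redAx1 [473.1  76.4 260. ] rack x,y -194.08185136066328 38.60620718306654
redAx2 [469.8  57.  260. ] rack x,y -194.02274932373194 18.997745684558588
tcp rack -195.0953113409629 0.2159424765516098
```

Neighbours' bar ends are symmetric at about ±58 mm, so the centre line is good. The held bar sits about 2 mm towards -y in the grip, which I'll correct. Next I'll move over the tips and come down to just above the prongs.

```bash
python3 -m creep '[[[0.1,2,-0.15,-1,0,0,0.5],[0.1,4,-0.5,-2,0,0,0.5],[0.1,5.85,-0.8,-2.2,0,0,0.5],[0.1,5.85,-0.8,-2.2,0,0,0.5],[0.1,5.85,-0.8,-2.9,0,0,0.5],[0.1,5.85,-0.8,-3.4,0,0,0.5],[0.1,5.85,-0.8,-3.6,0,0,0.5],[0.1,5.85,-0.8,-3.6,0,0,0.5],[0.1,5.85,-0.8,-3.6,0,0,0.5]]]'
python3 w.py w5 keeper_zone:200 seat_height:197 left_driver:197
```

```text
time: 8.78
tcp_pos: [524.5, 29.7, 194.2]
orientation: [180.0, -0.0, 80.9]
contact_force: [-1.1, -0.1, -3.1]
finger_gap: 21.4
gripper_force: 30.0
[524.6  29.7 194.2] [180.   -0.   80.9] [535.7  99.8 364.7] [-0.  -0.3 -1. ] [ 2.  14.6 97.9 -0.  67.4 11.1] 8.825
```

View pics/w5.png

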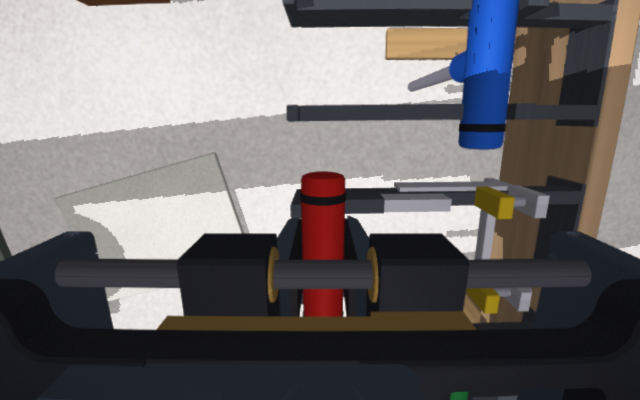

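The bar is over the prong just behind its tip (tip at columns 291–301, bar's front edge at 302), which is tight. I'll move 3 mm back and lower gently.

```bash
python3 -m creep '[[[0.1,0.3,-0.05,0,0,0,0],[0.1,0.3,-0.05,0,0,0,0],[0.1,0.3,-0.05,-0.15,0,0,0],[0.1,0.3,-0.05,-0.15,0,0,0]]]'; python3 -m creep '[[[0.1,0,0,-0.1,0,0,0],[0.1,0,0,-0.1,0,0,0]]]';  python3 -m creep '[[[0.1,0,0,-0.1,0,0,0],[0.1,0,0,-0.1,0,0,0]]]'
```

```text
time: 9.48
tcp_pos: [527.3, 29.2, 192.3]
orientation: [-180.0, 0.0, 80.9]
contact_force: [-0.2, 1.0, -2.7]
finger_gap: 21.1
gripper_force: 30.0
time: 9.72
tcp_pos: [527.4, 29.2, 191.4]
orientation: [-180.0, 0.0, 80.9]
contact_force: [-0.4, -0.6, -2.0]
finger_gap: 21.0
gripper_force: 30.0
time: 9.98
tcp_pos: [527.6, 29.2, 190.9]
orientation: [180.0, -0.0, 80.9]
contact_force: [0.0, 0.6, 1.1]
finger_gap: 21.2
gripper_force: 30.0
```

The bar rests on the prongs (force +3 N, and the TCP height of 190.9 agrees with an axis at 211). Now I'll slide it back, stopping about 14 mm short of the expected keeper contact.

```bash
python3 -m creep '[[[0.1,0.7,-0.1,0,0,0,0],[0.1,1.4,-0.2,0,0,0,0],[0.1,2.1,-0.3,0,0,0,0],[0.1,2.8,-0.4,0,0,0,0],[0.1,3.5,-0.5,0,0,0,0],[0.1,4.2,-0.65,0,0,0,0],[0.1,4.9,-0.75,0,0,0,0],[0.1,5.5,-0.85,0,0,0,0],[0.1,6.1,-0.95,0,0,0,0],[0.1,6.1,-0.95,0,0,0,0]]]'
python3 w.py w6
```

```text
time: 11.22
tcp_pos: [589.9, 19.5, 190.6]
orientation: [179.8, -0.0, 80.9]
contact_force: [-0.0, 0.1, 2.6]
finger_gap: 21.4
gripper_force: 30.0
[589.9  19.5 190.5] [179.8  -0.   80.9] [600.7  89.6 361.1] [-0.  -0.3 -1. ] [ 0.8 20.5 89.9 -0.  69.5  9.9] 11.275
```

View pics/w6.png

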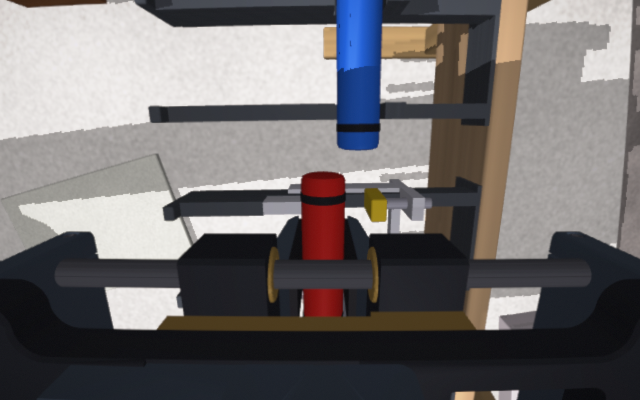

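The bar's rear edge (column 344) is about 10–13 mm short of the yellow pad's face (about 366–372), and nothing is touched. I'll continue in small steps by feel.

```bash
python3 - <<'E'
from h import *
c=cam("wrist")
v=np.array([.16,.987])
for n,p,z in [("blue",(358,148),202),("redBot",(323,173),200),("redTop",(323,182),222)]: 
  X=at_z(c,p,z);print(n,X,X[:2]@v)
E
python3 -m creep '[[[0.1,0.3,-0.05,0,0,0,0],[0.1,0.6,-0.1,0,0,0,0],[0.1,0.8,-0.13,0,0,0,0],[0.1,0.8,-0.13,0,0,0,0]]]'
python3 -m creep '[[[0.1,0.15,-0.02,0,0,0,0],[0.1,0.15,-0.02,0,0,0,0]]]'
python3 -m creep '[[[0.1,0.15,-0.02,0,0,0,0],[0.1,0.15,-0.02,0,0,0,0]]]'
```

```text
blue [616.48079491  72.65022366 202.        ] 170.34269793916172
redBot [596.9087076   62.48343875 200.        ] 157.17654726538035
redTop [596.75795925  62.10087147 222.        ] 156.77483362259795
time: 11.78
tcp_pos: [597.3, 18.2, 190.1]
orientation: [179.9, 0.0, 80.9]
contact_force: [0.1, 0.2, -0.4]
finger_gap: 21.3
gripper_force: 30.0
time: 12.02
tcp_pos: [598.2, 18.1, 190.0]
orientation: [180.0, 0.0, 80.9]
contact_force: [0.8, 0.3, -2.3]
finger_gap: 20.9
gripper_force: 30.0
time: 12.28
tcp_pos: [599.4, 18.0, 190.1]
orientation: [-180.0, 0.0, 80.9]
contact_force: [-1.0, 0.6, -2.3]
finger_gap: 21.5
gripper_force: 30.0
```

```bash
for i in 1 2; do :; done
python3 -m creep '[[[0.1,0.15,-0.02,0,0,0,0],[0.1,0.15,-0.02,0,0,0,0]]]'
python3 -m creep '[[[0.1,0.15,-0.02,0,0,0,0],[0.1,0.15,-0.02,0,0,0,0]]]'
python3 -m creep '[[[0.1,0.1,-0.02,0,0,0,0],[0.1,0.1,-0.02,0,0,0,0]]]'
```

```text
time: 12.52
tcp_pos: [601.1, 17.8, 190.4]
orientation: [180.0, -0.0, 80.9]
contact_force: [0.3, -0.2, -1.9]
finger_gap: 21.5
gripper_force: 30.0
time: 12.78
tcp_pos: [602.4, 17.6, 190.4]
orientation: [-180.0, 0.0, 80.9]
contact_force: [-0.6, 0.3, -2.2]
finger_gap: 21.4
gripper_force: 30.0
time: 13.02
tcp_pos: [603.0, 17.5, 190.4]
orientation: [-179.9, 0.0, 80.9]
contact_force: [-3.0, -0.4, -0.1]
finger_gap: 21.4
gripper_force: 30.0
```

Contact with the keeper (-3 N at x≈603). I'll push on in 1 mm steps towards about 5.5 N.

```bash

python3 -m creep '[[[0.1,0.1,-0.02,0,0,0,0],[0.1,0.1,-0.02,0,0,0,0]]]'
python3 -m creep '[[[0.1,0.1,-0.02,0,0,0,0],[0.1,0.1,-0.02,0,0,0,0]]]'
python3 -m creep '[[[0.1,0.1,-0.02,0,0,0,0],[0.1,0.1,-0.02,0,0,0,0],[0.1,0.1,-0.02,0,0,0,0]]]'; for i in 1 2 3 4; do python3 -c "
from h import *
robot.read_camera('side');o=robot.get_obs();print(o['tcp_pos'].round(2),o['contact_force'].round(2),o['wrist_torque'].round(2))"; done
```

```text
time: 13.28
tcp_pos: [604.1, 17.3, 190.4]
orientation: [-179.9, -0.0, 80.9]
contact_force: [-3.1, 0.9, -1.6]
finger_gap: 21.5
gripper_force: 30.0
time: 13.52
tcp_pos: [605.2, 17.1, 190.4]
orientation: [-180.0, -0.0, 80.9]
contact_force: [-3.5, 1.0, -2.0]
finger_gap: 21.2
gripper_force: 30.0
time: 13.9
tcp_pos: [606.2, 16.9, 190.4]
orientation: [-180.0, -0.0, 80.9]
contact_force: [-4.2, 2.4, -0.8]
finger_gap: 21.4
gripper_force: 30.0
[606.21  16.96 190.38] [-5.02  1.7  -0.5 ] [0.37 0.72 0.19]
[606.21  16.92 190.39] [-4.65  1.17 -1.03] [0.37 0.74 0.16]
[606.2   16.92 190.38] [-4.96  2.49 -0.67] [0.32 0.75 0.17]
[606.21  16.92 190.4 ] [-4.83  1.26 -0.78] [0.31 0.69 0.13]
```

```bash

python3 -m creep '[[[0.1,0.08,-0.01,0,0,0,0],[0.1,0.08,-0.01,0,0,0,0],[0.1,0.08,-0.01,-0.2,0,0,0],[0.1,0.08,-0.01,-0.4,0,0,0],[0.1,0.08,-0.01,-0.4,0,0,0]]]'
python3 -m creep '[[[0.1,0,0,-0.2,0,0,0],[0.1,0,0,-0.4,0,0,0],[0.1,0,0,-0.4,0,0,0]]]'
```

```text
time: 14.72
tcp_pos: [606.8, 16.7, 186.5]
orientation: [-180.0, 0.0, 80.9]
contact_force: [-5.3, 2.4, -0.0]
finger_gap: 21.6
gripper_force: 30.0
time: 15.1
tcp_pos: [606.8, 16.6, 182.5]
orientation: [-179.9, 0.0, 80.9]
contact_force: [-5.4, 0.9, 0.5]
finger_gap: 21.0
gripper_force: 30.0
```

```bash

python3 -m creep '[[[0.1,0,0,-0.2,0,0,0],[0.1,0,0,-0.4,0,0,0],[0.1,0,0,-0.4,0,0,0]]]'
python3 -m creep '[[[0.1,0,0,-0.1,0,0,0],[0.1,0,0,-0.1,0,0,0]]]'
python3 -m creep '[[[0.1,0,0,-0.1,0,0,0],[0.1,0,0,-0.1,0,0,0]]]'
```

```text
time: 15.48
tcp_pos: [606.8, 16.5, 178.4]
orientation: [-179.9, 0.0, 80.9]
contact_force: [-5.1, 0.0, -0.6]
finger_gap: 21.4
gripper_force: 30.0
time: 15.72
tcp_pos: [606.9, 16.5, 177.6]
orientation: [-180.0, 0.0, 80.9]
contact_force: [-5.4, 0.7, 0.7]
finger_gap: 21.4
gripper_force: 30.0
time: 15.98
tcp_pos: [607.0, 16.5, 176.9]
orientation: [-180.0, 0.0, 80.9]
contact_force: [-5.3, 0.9, 1.8]
finger_gap: 21.2
gripper_force: 30.0
```

Nearly on the floor (expected TCP height is about 176.7); I'll press a little more.

```bash

python3 -m creep '[[[0.1,0,0,-0.07,0,0,0],[0.1,0,0,-0.07,0,0,0],[0.1,0,0,-0.07,0,0,0]]]'
python3 -m creep '[[[0.1,0,0,-0.07,0,0,0],[0.1,0,0,-0.07,0,0,0],[0.1,0,0,-0.07,0,0,0]]]'
```

```text
time: 16.35
tcp_pos: [607.0, 16.5, 176.9]
orientation: [180.0, 0.0, 80.9]
contact_force: [-6.3, 1.9, 3.3]
finger_gap: 21.1
gripper_force: 30.0
time: 16.73
tcp_pos: [607.0, 16.5, 176.9]
orientation: [179.9, 0.0, 80.9]
contact_force: [-7.9, 1.0, 6.9]
finger_gap: 21.3
gripper_force: 30.0
```

Fully down: the floor is at 176.9, exactly 14 mm below the prong contact. I'll ease the bar forward onto the edge, reduce the press, and open a little.

```bash

python3 -m creep '[[[0.1,-0.07,0.01,0.1,0,0,0],[0.1,-0.14,0.02,0.12,0,0,0],[0.1,-0.14,0.02,0.12,0,0,0],[0.1,-0.14,0.02,0.12,0,0,0]]]'
python3 -m creep '[[[0.3,0,0,0,0,0,0],[0.42,0,0,0,0,0,0],[0.42,0,0,0,0,0,0],[0.42,0,0,0,0,0,0],[0.42,0,0,0,0,0,0]]]'
python3 w.py w7
```

```text
time: 17.23
tcp_pos: [606.4, 16.6, 176.9]
orientation: [179.9, 0.0, 80.9]
contact_force: [-3.4, -1.3, 3.3]
finger_gap: 21.6
gripper_force: 30.0
time: 17.85
tcp_pos: [606.0, 16.9, 176.2]
orientation: [180.0, -0.0, 80.9]
contact_force: [-0.4, -0.3, -0.3]
finger_gap: 38.1
gripper_force: 0.0
[606.   16.9 176.2] [180.   -0.   80.9] [617.2  87.  346.7] [-0.  -0.3 -1. ] [ 0.5 22.5 88.8 -0.  68.7  9.7] 17.9
```

View pics/w7.png

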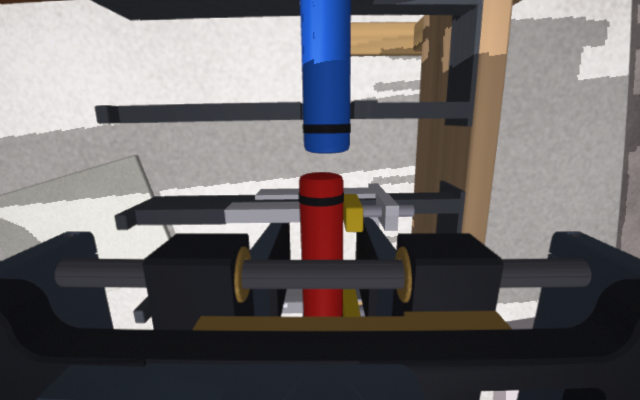

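The bar sits in the notch against the yellow pads (column 344–362), and the fingers are clear on both sides. I'll go straight up.

```bash

python3 -m creep '[[[0.42,0,0,1.5,0,0,0],[0.42,0,0,4,0,0,0],[0.42,0,0,8,0,0,0],[0.42,0,0,12,0,0,0],[0.42,-3,-3,18,0,0,0],[0.42,-6,-6,22,0,0,0],[0.42,-6,-6,22,0,0,0],[0.42,-6,-6,22,0,0,0]]]'
python3 w.py w8 driver:197 left_driver:197 right_driver:197
python3 - <<'E'
from h import *
a=robot.read_camera("side")[140:260,220:380];b=cv2.imread("pics/w8.png")
cv2.imwrite("pics/end.png",np.vstack([cv2.resize(b,(480,300)),cv2.resize(a,(480,300),interpolation=cv2.INTER_CUBIC)]))
E
```

```text
time: 18.9
tcp_pos: [545.8, -43.1, 396.8]
orientation: [179.9, -0.0, 80.8]
contact_force: [-0.5, -0.0, 0.3]
finger_gap: 38.0
gripper_force: 0.0
[545.9 -42.7 395.5] [-179.9   -0.    80.9] [556.8  26.9 567.4] [-0.  -0.2 -1. ] [-5.7 12.7 72.   0.  95.4  3.4] 18.95
driver [365.8 120.7] 0.94 [606.3  17.4 197. ]
left_driver [371.   25.9] 0.74 [624.8 115.9 197. ]
right_driver [365.9 206.5] 0.96 [593.5 -84.9 197. ]
```

View pics/end.png

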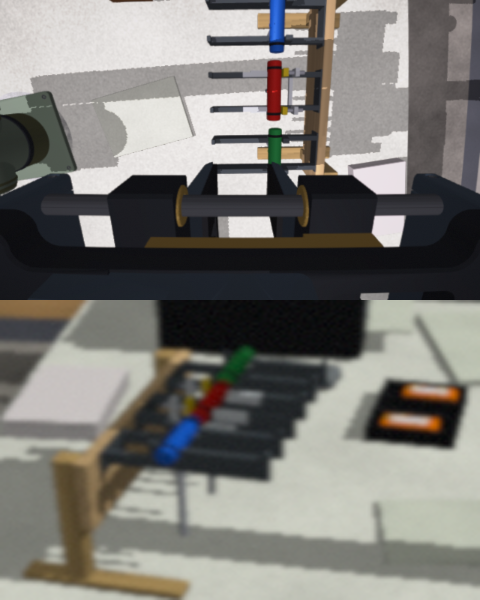

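The red bar hangs in line with and between blue and green. I'll check that both gaps match before handing in.

```bash
python3 - <<'E'
from h import *
c=cam("wrist");im=cv2.imread("pics/w8.png").astype(int)
B,G,Rr=im[...,0],im[...,1],im[...,2]
for n,m in [("blue",(B>G+35)&(B>Rr+50)),("red",(Rr>G+60)&(Rr>B+60)),("green",(G>B+25)&(G>Rr+40))]:
    m[:,:330]=0;m[:,400:]=0;m[235:]=0;ys,xs=np.nonzero(m)
    for y in(ys.min(),ys.max()+1):
        X=at_z(c,(np.median(xs[abs(ys-y)<4]),y),200);print(n,y,X,X[:2]@[.16,.987])
E
```

```text
blue 0 [624.4560784 140.5135116 200.       ] 238.59980849218005
blue 70 [614.08319812  71.70793946 200.        ] 169.02904794282398
red 80 [610.59188659  61.70684224 200.        ] 158.59935514958656
red 161 [597.6190723  -27.17633395 200.        ] 68.79600995541634
green 172 [598.91774046 -40.58593796 200.        ] 55.76851770912258
green 220 [ 596.51032528 -100.68037749  200.        ] -3.929880541396699
```

```bash
python3 -c "
from plant import robot
print(robot.job_done())"
```

```text
the job is handed in; nothing more can be done
None
```

The red driver hangs in the middle hook, pressed fully into the notch and held by the keeper, about 1 mm off centre between its neighbours; I let go, backed the arm clear and handed in at about 19 s, and no verdict came back.

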